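Show the green resistor to the inspection camera

TASK

Take the green resistor out of the pocket tray and show it to the inspection camera: hold it in the air with its middle at the camera's viewing point (on the optical axis, 120 mm in front of the lens), its brass end looking squarely into the downward-slanting lens and its dotted side up. Finish while still holding it there, motionless; do not put it down or let go. Leave the other resistors in their pockets, do not disturb the other things on the bench, and do not bump the camera or its stand.

Things in the scene. Friction and masses are not known exactly. Their poses are not given: they have to be found in the camera images.
- green: the wanted resistor: a rectangular block 40 mm long (its x), 14 mm wide (its y), 18 mm high (its z), 18 to 35 g, bright green, with a brass end cap (last 5 mm) on its +x end, a thin black cap on its -x end and a white dot in the middle of its top. Origin: centre of its underside. At the start it sits dot up in one of the tray's four pockets, its x axis along the tray's x axis, standing 13 mm proud of the tray's top
- green_mid (a point): the middle of the green resistor, 9 mm above its underside
- green_brass (a point): the middle of the brass end face of the green resistor, 20 mm from its middle along its x axis
- tray: fixed black plastic pocket tray, 150 (x) x 140 (y) x 9 mm high; four pockets at x = +-34, y = +-34 mm, each about 45 x 19 mm (long side along x) and 5 mm deep, so the pocket floor is 4 mm above the bench. Origin: centre of its underside. Each pocket holds one resistor; which pocket has which varies. Neighbours lie 68 mm apart, brass ends all towards the tray's +x
- stand: fixed camera stand: aluminium base plate 260 x 100 x 8 mm on the bench, from 45 mm before the origin (-x) to 215 mm behind it (+x), with a 16 mm thick steel post at x = 165 mm, 230 mm high. Origin: on the bench, straight below the viewing point, in the middle of the 24 mm yellow disc that is on the plate; its x axis runs level from the disc to the post
- camera: the inspection camera on the stand: black lens barrel 38 mm across, blue body, 105 mm long in all. Origin: centre of the lens front. Its x axis is the optical axis and points backwards, from the viewing point into the lens: along the stand's x and 25 degrees upward (the camera looks down by 25 degrees). Its y is level, its z points up and leans back 25 degrees over the viewing point
- lens (a point): centre of the lens front glass, 211 mm above the bench
- view_point (a point): the viewing point, an empty point in the air: on the optical axis, 120 mm in front of the lens glass, 160 mm above the bench, straight above the yellow disc
- blue: a blue resistor of the same size and shape in another pocket, origin at the centre of its underside: to be left in its pocket
- red: a red resistor of the same size and shape in another pocket, origin at the centre of its underside: to be left in its pocket
- white: a white resistor of the same size and shape in another pocket, origin at the centre of its underside: to be left in its pocket
- screwdriver: loose screwdriver lying on the bench, 170 mm long along its x: leave alone
- adapter: loose turned brass coaxial adapter standing on the bench, 26 mm across, 40 mm high, origin under its centre: leave alone
- jar: small amber jar with a white cap, 50 mm across, 60 mm high, origin under its centre: leave alone
Not all that is in view belongs to the job. Of the things that look like the tray, take the one that is farthest to the robot's right at the start.

How it is judged:
By the outcome, as a careful person would: the job done as asked, in the order asked, and still so for the second after the job is handed in, while the arm keeps its last pose, push and grip.
It also fails if it takes over 38 s, if anything falls off the work surface, if the arm or the gripper's body presses on something with over 40 N, if the wrist force passes 120 N, or if a joint passes its speed limit or range.

ROBOT

A 6-joint arm with a two-finger parallel gripper is mounted at the origin on the work surface. World frame = base frame: x ahead of the robot, y to its left, z up, the work surface at z = 0. Lengths are in mm, angles in degrees, forces in N, time in s.
With the tool pointing down it reaches from about 350 to 850 mm from the base axis. Payload 8.1 kg.
Tool frame: the origin (TCP) lies midway between the tips of the shut fingers; the grasp point (between the pads) lies 19 mm behind it; z points along the fingers, y is the line along which they close (so a half turn about z gives the same grasp; the last joint's range is limited). The gripper opens to 85 mm and grips with 20 to 120 N. Pads are 22 mm wide; open, the fingers measure 114 mm over their backs; the gripper's body (76 mm by 85 mm) begins 54 mm behind the grasp point. The pads swing forward as they close: fully open they stand 13 mm farther back than shut.
Start: joints at [68.159, 7.471, 85.268, -0, 87.261, -4.893], TCP at [174.881, 573.953, 231.292] pointing down, gripper open.
Joint ranges: [-169.43, 169.43], [-51.17, 129.36], [1.28, 143.12], [-76.62, 256.62], [0, 156.53], [-152.29, 152.29]. Speed limits (degrees/s): [136.94, 136.94, 159.86, 180, 180, 180].

INTERFACE

Orientations are given as [roll, pitch, yaw] about the fixed x, y, z axes, in that order (R = Rz(yaw) Ry(pitch) Rx(roll)).
In Python, from bench import r gives the robot as it stands. The module is installed in compiled form; this text tells all that it offers.
- The arm moves only by the tool jog_arm, never from a script. Its argument "rows" is a list of rows, each a list of 2 entries, a list of its own where there are three numbers: the shift along the tool's x, y, z in mm, then the turn, a rotation vector about the tool's x, y, z in rad. A call has 1 to 10 rows; each row is the pose to reach, as a shift and turn from the pose commanded when the call began, along the tool's axes at that moment; what a row does not reach only later rows make up. A row lasts 1/10 s, in which the tool goes at most 50 mm and 8.59 degrees, less where a joint would pass 70% of its speed; a pose out of reach is approached as far as the arm can. A call with a gripper value outside its range is refused whole. "grip" is the finger opening in mm, from 0 to 85.4, set as the call begins (left out, the last holds). The fingers move at their own pace and stop on an object; "force" is the grip in N (left out, the last holds). Time passes only in rows, so rows that repeat a pose let the fingers close. It gives the time, the measured TCP pose, the force, the opening and the grip force at its end, in the units of the state.
- r.sense(): the state, without advancing time (a new reading comes with each control period).
- r.snapshot(name): name is "side" or "top" or "wrist"; returns (picture, depth): 384x512x3 uint8, blue, green, red; 384x512 float32, mm along the optical axis (not along the pixel's ray), 0 where there is no reading.
- r.camera_params(name): a dict with "fx", "fy", "cx", "cy" (pixels), "pose" (4x4, takes a point from camera to world coordinates); the wrist camera has in their place "tool_from_camera" (4x4, takes a point from camera to tool coordinates, whose origin is the TCP and whose axes are the flange's). Camera axes: x right, y down, z forward; pixel columns grow to the right and rows downward; lengths in mm; the calibration is good to about 2 mm. A picture is of the moment at which its call begins: read the wrist's pose just before it. camera_params takes no time and is no camera call.
- r.hand_in(): hands the job in; it is judged then, once.
The state is a dict: "time": time; "joint_pos": joint angles; "qd": joint speeds; "joint_efforts": joint torques, N m; "tool_pos": TCP position; "tcp_rot": TCP orientation; "ft_force": force on the tool from outside, world axes, zero at the start; "wrist_torque": the same for the moment, N m; "finger_gap": finger opening in mm; "grip_force": force on a finger pad.
Only numpy, scipy, OpenCV 4.12 (cv2) and the standard library are available. Lean on these libraries where they do the work, as an engineer would, in place of code of your own. Each camera call takes 0.05 s, during which the arm holds its last target. There are 200 camera calls.

## Working session

There is one attempt and no reset: what is moved stays moved. The work goes in short steps, Python scripts to look and compute and a tool call to move; the robot and the scene stay as the last step left them, time stands still between calls to the robot, and variables do not carry over. Pictures are saved under pics/ and viewed, at most 10 in all, crops included, and the job is handed in when it is done.

Besides the shell and the picture viewer there is one more tool, called after ">>>" as a command line: name --argument value ..., lists and objects as JSON in quotes. jog_arm: Moves the arm, as the interface text tells. Its arguments: {"type":"object","properties":{"rows":{"type":"array"},"grip":{"type":"number"},"force":{"type":"number"}},"required":["rows"]}

```bash
mkdir -p pics
cat > h.py <<'E'
import numpy as np, cv2
from scipy.spatial.transform import Rotation as R
from bench import r
def snap(n):
    s=r.sense(); im,d=r.snapshot(n); p=r.camera_params(n)
    if 'pose' in p: T=np.array(p['pose'])
    else:
        W=np.eye(4); W[:3,:3]=R.from_euler('xyz',s['tcp_rot'],degrees=True).as_matrix(); W[:3,3]=s['tool_pos']; T=W@np.array(p['tool_from_camera'])
    np.savez(n+'.npz',im=im,d=d,T=T,k=[p['fx'],p['fy'],p['cx'],p['cy']])
    return im,d
def load(n):
    z=np.load(n+'.npz'); return z['im'],z['d'],z['T'],z['k']
def pt(n,u,v,z=None):
    im,d,T,k=load(n); ray=np.array([(u-k[2])/k[0],(v-k[3])/k[1],1.])
    if z is None: return (T@np.r_[ray*d[int(round(v)),int(round(u))],1])[:3]
    w=T[:3,:3]@ray; return T[:3,3]+w*(z-T[2,3])/w[2]
E
python3 - <<'E'
from h import *
print(r.sense())
for n in ['top','side']:
    im,d=snap(n); cv2.imwrite(f'pics/{n}0.png',cv2.resize(im,(800,600)))
    print(n,load(n)[2].round(3),load(n)[3])
E
```

```text
{'time': 0.0, 'joint_pos': array([ 6.81608134e+01,  7.51513710e+00,  8.53311737e+01, -3.14616230e-04,
        8.72618924e+01, -4.89249579e+00]), 'qd': array([ 0.10035203, -0.0709776 ,  0.02888586,  0.04478172,  0.03007908,
       -0.02876144]), 'joint_efforts': array([-2.97308015e-04, -5.69395351e+01, -5.00554490e+01,  2.78682268e-05,
        1.48103078e-02, -9.00883890e-06]), 'tool_pos': array([174.65259232, 573.42598671, 230.22598313]), 'tcp_rot': array([-1.79892164e+02, -8.91517473e-03,  1.63053316e+02]), 'ft_force': array([ 0.02221477,  0.72663965, -0.00186502]), 'wrist_torque': array([-0.05293417,  0.00655676,  0.0414079 ]), 'grip_force': 0.0, 'finger_gap': 85.52748145854311}
top [[ 8.000000e-03 -9.860000e-01  1.680000e-01  2.770250e+02]
 [-1.000000e+00 -9.000000e-03 -2.000000e-03 -3.796500e+01]
 [ 4.000000e-03 -1.680000e-01 -9.860000e-01  1.377966e+03]
 [ 0.000000e+00  0.000000e+00  0.000000e+00  1.000000e+00]] [429.92898513 429.92898513 258.81222375 200.66716776]
side [[ 9.74000e-01 -1.60000e-01  1.62000e-01  2.91289e+02]
 [-2.27000e-01 -6.66000e-01  7.10000e-01 -7.76757e+02]
 [-6.00000e-03 -7.28000e-01 -6.85000e-01  8.90499e+02]
 [ 0.00000e+00  0.00000e+00  0.00000e+00  1.00000e+00]] [404.07010366 404.07010366 250.35517269 193.33175443]
```

View pics/top0.png

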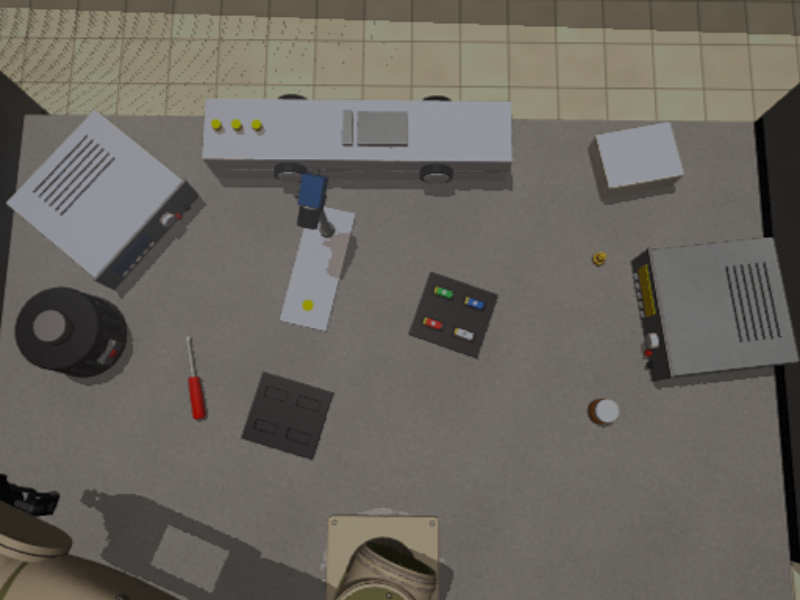

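View pics/side0.png

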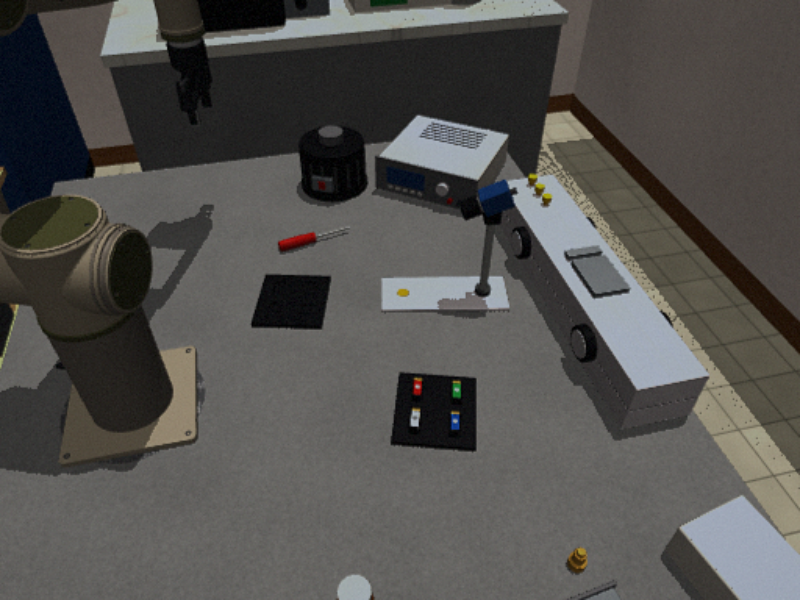

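Two trays are visible in the top view: an empty one at (288,415) and one holding resistors at (453,314). Image right is the robot's right, so the tray at (453,314) fits. The green resistor is at (444,293). I'll confirm with an enlarged crop.

Run:
```python
from h import *
im,d,T,k=load('top')
a=cv2.resize(im[165:235,255:325],(560,560),interpolation=cv2.INTER_CUBIC)
cv2.imwrite('pics/c1.png',a)
b=cv2.resize(im[105:215,175:235],(327,600),interpolation=cv2.INTER_CUBIC)
cv2.imwrite('pics/c2.png',b)
```

```text
(no output)
```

View pics/c1.png

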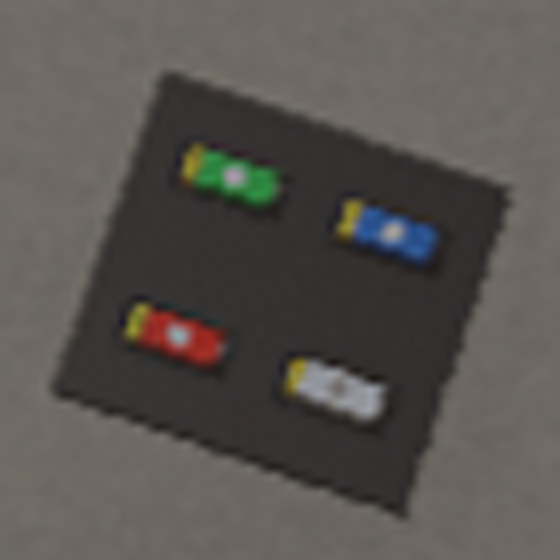

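View pics/c2.png

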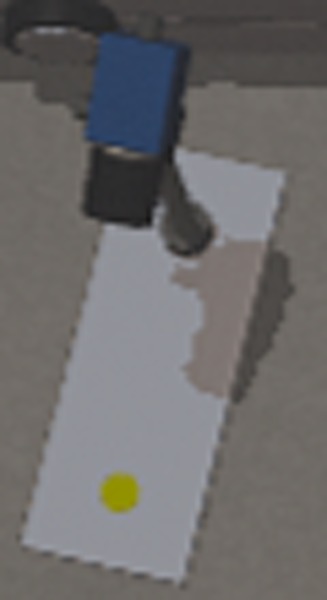

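Run:
```python
from h import *
f=lambda x,y,z:pt('top',(x+.5)/8-.5+255,(y+.5)/8-.5+165,z)
g=lambda x,y,z:pt('top',(x+.5)/5.4545-.5+175,(y+.5)/5.4545-.5+105,z)
C=[f(*c,9) for c in [(168,72),(510,188),(405,517),(55,392)]]
for c in C: print('tray',c.round(1))
print([np.linalg.norm(C[i]-C[(i+1)%4]).round(1) for i in range(4)],'center',np.mean(C,0))
e1=C[0]-C[1];e2=C[3]-C[2];e3=C[0]-C[3];e4=C[1]-C[2]
print([np.degrees(np.arctan2(e[1],e[0])).round(2) for e in(e1,e2,e3,e4)])
D={'green':(234,176),'blue':(393,231),'red':(179,335),'white':(340,386)}
for n,c in D.items(): print(n,f(*c,22).round(1))
print('brass',f(193,163,22),'black',f(278,190,22))
# colour centroid of green
im,d,T,k=load('top'); hsv=cv2.cvtColor(im,cv2.COLOR_BGR2HSV)
m=cv2.inRange(hsv,(22,150,100),(38,255,255)); m[:160]=0;m[215:]=0;m[:,:180]=0;m[:,220:]=0
v,u=np.nonzero(m);print('disc',len(u),pt('top',u.mean(),v.mean(),8))
print('disc',g(120,492,8));P=[g(*c,8) for c in [(25,545),(185,583),(287,172)]]
for p in P: print('plate',p.round(1))
print([np.linalg.norm(P[i]-P[i+1]) for i in(0,1)]); e=P[2]-P[1]; w=P[1]-P[0];print('ang',np.degrees(np.arctan2(e[1],e[0])),np.degrees(np.arctan2(w[1],w[0])))
print('depth check',pt('top',f and (234.5)/8-.5+255,176.5/8-.5+165),pt('top',(120.5)/5.4545-.5+175,492.5/5.4545-.5+105))
```

```text
tray [600.2 -94.8   9. ]
tray [ 553.2 -233.8    9. ]
tray [ 418.8 -189.8    9. ]
tray [468.  -49.7   9. ]
[np.float64(146.7), np.float64(141.4), np.float64(148.5), np.float64(139.7)] center [ 510.05062334 -142.0053833     9.        ]
[np.float64(71.31), np.float64(70.68), np.float64(-18.85), np.float64(-18.11)]
green [ 554.5 -120.9   22. ]
blue [ 532.6 -184.7   22. ]
red [489.6 -98.9  22. ]
white [ 469.6 -163.    22. ]
brass [ 559.6696882  -104.40005619   22.        ] black [ 548.9024918  -138.57930728   22.        ]
disc 33 [527.21052413 160.41279811   8.        ]
disc [527.59145696 160.76551645   8.        ]
plate [495.2 215.9   8. ]
plate [473.4 120.7   8. ]
plate [726.3  65.7   8. ]
[np.float64(97.6755534789859), np.float64(258.77326531217284)]
ang -12.253192292130759 -102.92641851568432
depth check [ 554.81338215 -120.99616768   20.38237205] [527.43508438 160.64149343   8.85496223]
```

```bash
cat >> h.py <<'E'
def Rd(rpy): return R.from_euler('xyz',rpy,degrees=True)
def rel(p0,r0,p1,r1):
    "row (shift, rotvec) in tool axes from commanded pose 0 to pose 1"
    A=Rd(r0) if not isinstance(r0,R) else r0; B=Rd(r1) if not isinstance(r1,R) else r1
    return (A.inv().apply(np.subtract(p1,p0))).round(1),(A.inv()*B).as_rotvec().round(4)
E
python3 - <<'E'
from h import *
print(np.array(r.camera_params('wrist')['tool_from_camera']).round(2))
print(rel([174.9,574,231.3],[180,0,163.05],[370,220,231.3],[180,0,117]))
print(rel([370,220,231.3],[180,0,117],[554,-121,160],[180,0,71.2]))
E
```

```text
[[ 0.0000e+00 -9.5000e-01 -3.3000e-01  8.4300e+01]
 [ 1.0000e+00  0.0000e+00  0.0000e+00 -1.0000e-02]
 [ 0.0000e+00 -3.3000e-01  9.5000e-01 -1.4217e+02]
 [ 0.0000e+00  0.0000e+00  0.0000e+00  1.0000e+00]]
(array([-289.8, -281.7,   -0. ]), array([ 0.    , -0.    ,  0.8037]))
(array([-387.4,    9.1,   71.3]), array([ 0.    , -0.    ,  0.7994]))
```

>>> jog_arm --rows '[[[-290, -282, 0], [0, 0, 0.804]], [[-290, -282, 0], [0, 0, 0.804]], [[-290, -282, 0], [0, 0, 0.804]], [[-290, -282, 0], [0, 0, 0.804]], [[-290, -282, 0], [0, 0, 0.804]], [[-290, -282, 0], [0, 0, 0.804]], [[-290, -282, 0], [0, 0, 0.804]], [[-290, -282, 0], [0, 0, 0.804]], [[-290, -282, 0], [0, 0, 0.804]], [[-290, -282, 0], [0, 0, 0.804]]]' --grip 45

```text
time: 1.1
tool_pos: [370.5, 218.5, 231.0]
tcp_rot: [-180.0, -0.0, 116.8]
ft_force: [-0.2, 0.2, -1.2]
finger_gap: 45.1
grip_force: 0.0
```

>>> jog_arm --rows '[[[-387, 9, 71], [0, 0, 0.799]], [[-387, 9, 71], [0, 0, 0.799]], [[-387, 9, 71], [0, 0, 0.799]], [[-387, 9, 71], [0, 0, 0.799]], [[-387, 9, 71], [0, 0, 0.799]], [[-387, 9, 71], [0, 0, 0.799]], [[-387, 9, 71], [0, 0, 0.799]], [[-387, 9, 71], [0, 0, 0.799]], [[-387, 9, 71], [0, 0, 0.799]], [[-387, 9, 71], [0, 0, 0.799]]]'

```text
time: 2.1
tool_pos: [553.8, -119.7, 159.0]
tcp_rot: [-179.9, -0.0, 71.2]
ft_force: [0.1, -0.5, -0.3]
finger_gap: 45.1
grip_force: 0.0
```

>>> jog_arm --rows '[[[0, 0, 0], [0, 0, 0]], [[0, 0, 0], [0, 0, 0]], [[0, 0, 0], [0, 0, 0]]]'

```text
time: 2.4
tool_pos: [553.8, -119.7, 160.9]
tcp_rot: [179.9, -0.0, 71.3]
ft_force: [-0.4, 0.9, 0.3]
finger_gap: 44.9
grip_force: 0.0
```

Run:
```python
from h import *
im,d=snap('wrist'); cv2.imwrite('pics/w1.png',cv2.resize(im,(800,600),interpolation=cv2.INTER_CUBIC))
s=r.sense();print(s['time'],s['tool_pos'],s['tcp_rot'],s['joint_pos'],s['finger_gap'])
```

```text
2.45 [ 553.86749269 -120.02624296  160.92837002] [ 1.79941706e+02 -8.76611674e-03  7.12944750e+01] [-1.74154659e+01  4.77905339e+00  9.55888521e+01  7.57657397e-03
  7.95736182e+01  1.28869623e+00] 45.03179508510536
```

View pics/w1.png

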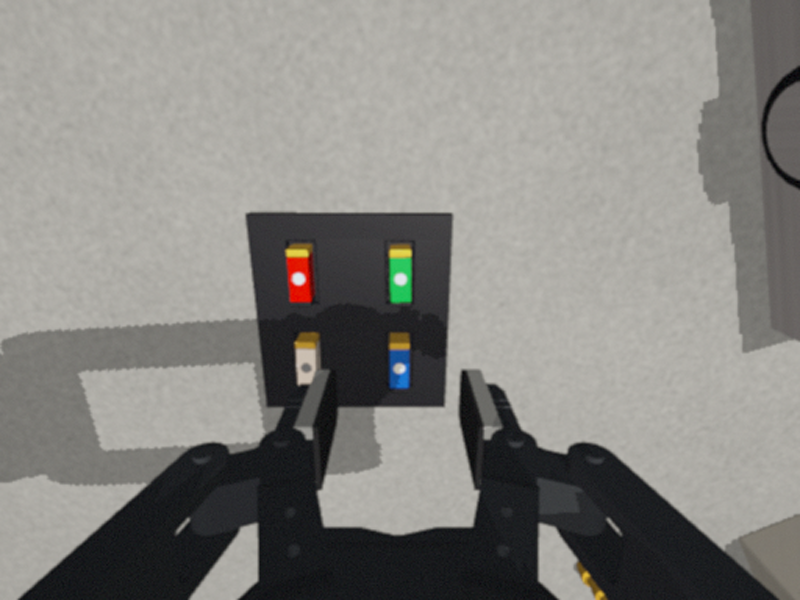

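Wrist view: green with its dot at (400,279), brass up (towards +y); red at (299,278), blue at (399,368), white at (307,368).

Run:
```python
from h import *
s=512/800
f=lambda x,y,z=None:pt('wrist',(x+.5)*s-.5,(y+.5)*s-.5,z)
for n,c in dict(green=(400,279),red=(299,278),blue=(399,368),white=(306.5,368)).items(): print(n,f(*c,22).round(1),f(*c).round(1))
a,b=f(400.5,250,22),f(400,302,22);print(a,b,np.linalg.norm(a-b),(a+b)/2)
C=[f(*c,9) for c in [(247,213),(452,213),(445,406),(268,406)]];
for c in C:print(c.round(1))
print(np.mean(C,0),[np.linalg.norm(C[i]-C[(i+1)%4]).round(1) for i in range(4)])
for i,j in((0,3),(1,2)): e=C[i]-C[j];print(np.degrees(np.arctan2(e[1],e[0])))
im,d,T,k=load('wrist')
hsv=cv2.cvtColor(im,cv2.COLOR_BGR2HSV);m=cv2.inRange(hsv,(50,120,60),(80,255,255))
q=cv2.minAreaRect(np.argwhere(m)[:,::-1].astype(np.float32));print(q,pt('wrist',*q[0],22))
```

```text
green [ 556.  -118.6   22. ] [ 555.9 -118.7   21.6]
red [491.8 -96.2  22. ] [491.7 -96.2  21.7]
blue [ 533.9 -182.    22. ] [ 534.1 -181.6   22.8]
white [ 470.5 -160.5   22. ] [ 470.6 -160.4   22.2]
[562.61638912 -99.84797112  22.        ] [ 550.74199426 -134.1741772    22.        ] 36.32202742850004 [ 556.67919169 -117.01107416   22.        ]
[472.4 -45.7   9. ]
[602.5 -89.7   9. ]
[ 555.3 -231.6    9. ]
[ 424.1 -187.2    9. ]
[ 513.57055301 -138.56754192    9.        ] [np.float64(137.4), np.float64(149.6), np.float64(138.5), np.float64(149.4)]
71.15983834208251
71.57364577330158
((256.0, 179.0), (28.0, 14.0), 90.0) [ 555.93507485 -119.30535503   22.        ]
```

>>> jog_arm --rows '[[[1, 1.2, 50], [0, 0, 0]], [[1, 1.2, 90], [0, 0, 0]], [[1, 1.2, 116], [0, 0, 0]], [[1, 1.2, 116], [0, 0, 0]], [[1, 1.2, 116], [0, 0, 0]]]'

```text
time: 2.95
tool_pos: [555.2, -120.3, 45.0]
tcp_rot: [-180.0, -0.0, 71.2]
ft_force: [-0.2, 0.6, 1.3]
finger_gap: 44.9
grip_force: 0.0
```

Run:
```python
from h import *
P=np.mean([r.sense()['tool_pos'] for _ in range(5)],0)
im,d=snap('wrist'); cv2.imwrite('pics/w2.png',cv2.resize(im[180:384,146:366],(800,742))[:600])
s=r.sense();print(s['time'],P,s['tool_pos'],s['tcp_rot'])
```

```text
3.0 [ 555.22780837 -120.29277061   44.96109924] [ 556.39342    -120.72327068   46.28790461] [ 1.79857536e+02 -4.66783827e-03  7.12206236e+01]
```

View pics/w2.png

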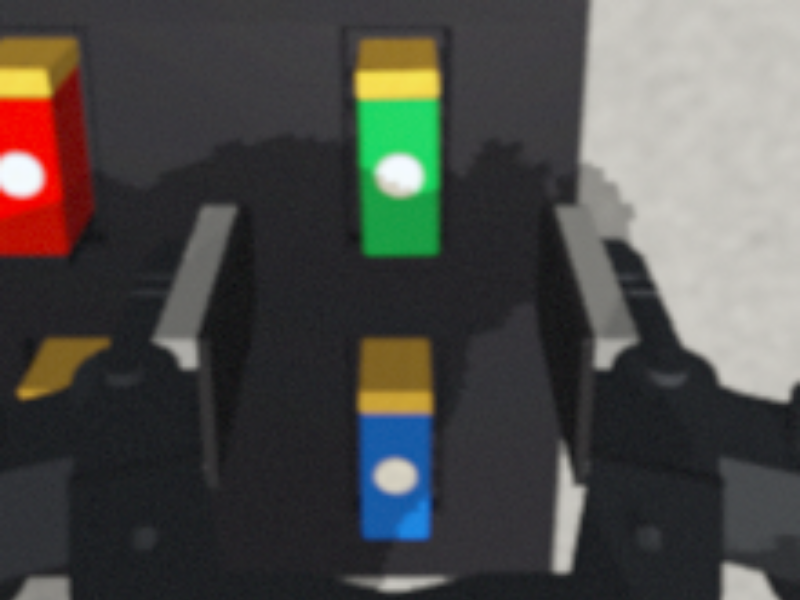

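Run:
```python
from h import *
s=220/800
im,d,T,k=load('wrist')
f=lambda x,y,z=None:pt('wrist',(x+.5)*s-.5+146,(y+.5)*s-.5+180,z)
P=np.array([555.2,-120.3,45]);
# T used a noisy pose; redo with the averaged one
W=np.eye(4);W[:3,:3]=Rd([180,0,71.2]).as_matrix();W[:3,3]=P
T2=W@np.array(r.camera_params('wrist')['tool_from_camera']);np.savez('wrist.npz',im=im,d=d,T=T2,k=k)
for n,c in dict(dot=(400,176),brass=(398.5,70),black=(401,256),tipL=(238,206),tipL2=(205,340),tipR=(556,206),tipR2=(592,340)).items():
    w=f(*c,None if 'tip' in n else 22); print(n,w.round(1),Rd([180,0,71.2]).inv().apply(w-P).round(1))
print([r.sense()['tool_pos'].round(1) for _ in range(3)])
```

```text
dot [ 556.4 -119.    22. ] [ 1.6  0.7 23. ]
brass [562.8 -99.5  22. ] [22.1  0.4 23. ]
black [ 551.3 -134.7   22. ] [-14.9   1.   23. ]
tipL [ 522.2 -120.8    9.6] [-11.1 -31.1  35.4]
tipL2 [ 536.9 -102.7   84. ] [ 10.7 -23.  -39. ]
tipR [ 581.5 -141.5    8.7] [-11.6  31.7  36.3]
tipR2 [ 580.9 -117.6   84.2] [ 10.8  23.5 -39.2]
[array([ 556.4, -120.7,   46.3]), array([ 556.4, -120.7,   46.3]), array([ 556.4, -120.7,   46.3])]
```

>>> jog_arm --rows '[[[1.6, 0.4, 15], [0, 0, 0]], [[1.6, 0.4, 26], [0, 0, 0]], [[1.6, 0.4, 33], [0, 0, 0]], [[1.6, 0.4, 33], [0, 0, 0]], [[1.6, 0.4, 33], [0, 0, 0]]]'

```text
time: 3.5
tool_pos: [555.8, -119.1, 11.0]
tcp_rot: [-180.0, 0.0, 71.2]
ft_force: [0.9, 0.4, -0.4]
finger_gap: 45.2
grip_force: 0.0
```

>>> jog_arm --rows '[[[0, 0, 0], [0, 0, 0]], [[0, 0, 0], [0, 0, 0]], [[0, 0, 0], [0, 0, 0]], [[0, 0, 0], [0, 0, 0]], [[0, 0, 0], [0, 0, 0]], [[0, 0, 0], [0, 0, 0]], [[0, 0, 0], [0, 0, 0]], [[0, 0, 0], [0, 0, 0]]]' --grip 5 --force 45

```text
time: 4.3
tool_pos: [556.7, -119.4, 12.0]
tcp_rot: [179.9, -0.0, 71.2]
ft_force: [-0.3, 0.6, 5.1]
finger_gap: 12.7
grip_force: 46.1
```

>>> jog_arm --rows '[[[0, 0, -8], [0, 0, 0]], [[0, 0, -20], [0, 0, 0]], [[0, 0, -50], [0, 0, 0]], [[0, 0, -95], [0, 0, 0]], [[0, 0, -140], [0, 0, 0]], [[0, 0, -170], [0, 0, 0]], [[0, 0, -185], [0, 0, 0]], [[0, 0, -185], [0, 0, 0]], [[0, 0, -185], [0, 0, 0]]]'

```text
time: 5.2
tool_pos: [555.4, -119.0, 194.8]
tcp_rot: [-179.9, 0.0, 71.2]
ft_force: [-0.1, 0.0, -1.5]
finger_gap: 12.8
grip_force: 45.4
```

Run:
```python
from h import *
im,d=snap('wrist'); cv2.imwrite('pics/w3.png',cv2.resize(im[180:345,146:366],(800,600),interpolation=cv2.INTER_CUBIC))
s=r.sense();print(s['time'],s['tool_pos'],s['tcp_rot'],s['finger_gap'],s['grip_force'],s['joint_pos'])
```

```text
5.25 [ 554.82732948 -118.78996131  193.83260984] [-1.79790718e+02  6.49133998e-03  7.12072847e+01] 12.537222763330222 45.36608934402466 [-1.72613262e+01  3.79932777e+00  9.31134698e+01 -9.02171432e-04
  8.32965835e+01  1.53150787e+00]
```

View pics/w3.png

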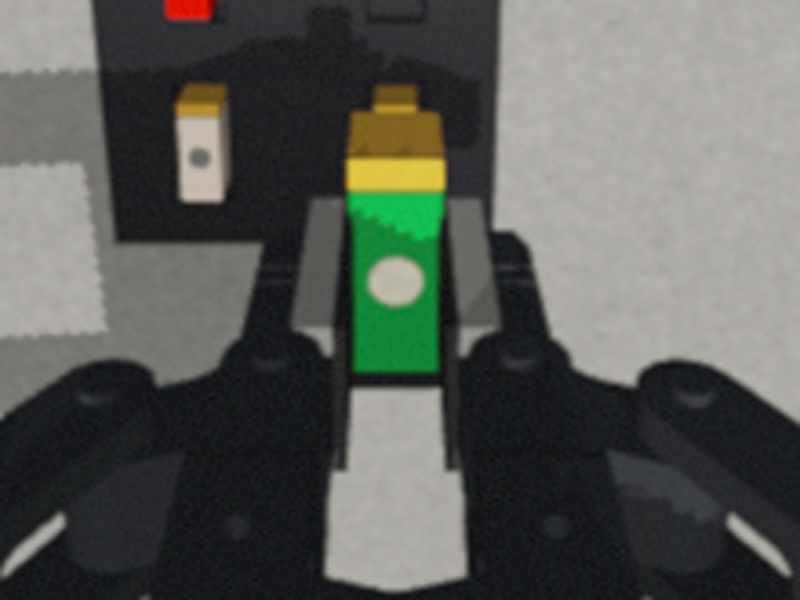

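```bash
cat > mt.py <<'E'
from h import *
C=np.array(r.camera_params('wrist')['tool_from_camera'])
im,d,T,k=load('wrist'); s=220/800
def ray(x,y): u,v=(x+.5)*s-.5+146,(y+.5)*s-.5+180; return np.array([(u-k[2])/k[0],(v-k[3])/k[1],1]),int(round(u)),int(round(v))
zs=[]
for x,y in [(375,330),(420,330),(396,220),(396,350),(396,175),(370,175),(425,240),(375,240)]:
    a,u,v=ray(x,y); p=C@np.r_[a*d[v,u],1]; zs.append(p[2]); print(p[:3].round(1))
z=np.median(zs); print('top z',z)
for n,c in dict(dot=(396,282),bL=(346,158),bR=(447,158),kL=(351,384),kR=(443,384),cap=(396,191)).items():
    a,_,_=ray(*c); w=C[:3,:3]@a; print(n,(C[:3,3]+w*(z-C[2,3])/w[2]).round(1), (C[:3,3]+w*(-11-C[2,3])/w[2]).round(1))
E
python3 mt.py
```

```text
[-8.2 -3.2 -9.9]
[-8.3  3.7 -9.6]
[ 11.4  -0.  -10.8]
[-12.2  -0.   -9.3]
[17.5 -0.  -8.5]
[18.2 -3.8 -9.9]
[ 7.   4.3 -9. ]
[ 7.1 -3.2 -9.2]
top z -9.48056273450183
dot [ 0.1 -0.  -9.5] [  1.  -0. -11.]
bL [20.7 -7.3 -9.5] [ 21.4  -7.2 -11. ]
bR [20.7  7.3 -9.5] [ 21.4   7.3 -11. ]
kL [-18.4  -7.1  -9.5] [-17.2  -7.  -11. ]
kR [-18.4   7.4  -9.5] [-17.2   7.3 -11. ]
cap [15.4 -0.  -9.5] [ 16.2  -0.  -11. ]
```

>>> jog_arm --rows '[[[25, -14, -10], [0, 0, 0.146]], [[50, -29, -20], [0, 0, 0.292]], [[75, -43, -30], [0, 0, 0.438]], [[100, -58, -40], [0, 0, 0.584]], [[125, -72, -40], [0, 0, 0.73]], [[151, -86, -40], [0, 0, 0.877]], [[176, -101, -40], [0, 0, 1.023]], [[201, -115, -40], [0, 0, 1.169]], [[226, -130, -40], [0, 0, 1.315]], [[251, -144, -40], [0, 0, 1.461]]]'

```text
time: 6.25
tool_pos: [498.9, 165.7, 233.3]
tcp_rot: [179.9, 0.2, -12.8]
ft_force: [0.3, 0.3, -0.1]
finger_gap: 12.5
grip_force: 45.4
```

>>> jog_arm --rows '[[[0, 0, 0], [0, 0, 0]], [[0, 0, 0], [0, 0, 0]], [[0, 0, 0], [0, 0, 0]], [[0, 0, 0], [0, 0, 0]]]'

```text
time: 6.65
tool_pos: [500.5, 163.9, 235.5]
tcp_rot: [180.0, 0.1, -12.5]
ft_force: [0.0, -0.5, 0.1]
finger_gap: 12.7
grip_force: 45.4
```

Run:
```python
from h import *
L=[]
for i in range(4):
    s=r.sense(); L.append(np.r_[s['tool_pos'],s['tcp_rot']]); im,d=snap('wrist')
print(np.array(L).round(2),r.sense()['time'],r.sense()['joint_pos'].round(1))
cv2.imwrite('pics/w4.png',cv2.resize(im,(800,600),interpolation=cv2.INTER_CUBIC))
```

```text
[[ 5.0055e+02  1.6390e+02  2.3555e+02  1.7996e+02  6.0000e-02 -1.2490e+01]
 [ 5.0065e+02  1.6392e+02  2.3581e+02  1.7997e+02  4.0000e-02 -1.2520e+01]
 [ 5.0076e+02  1.6404e+02  2.3603e+02  1.7999e+02  1.0000e-02 -1.2530e+01]
 [ 5.0078e+02  1.6414e+02  2.3618e+02  1.7999e+02  0.0000e+00 -1.2540e+01]] 6.85 [ 12.6  -4.   96.4  -0.   87.5 115.1]
```

View pics/w4.png

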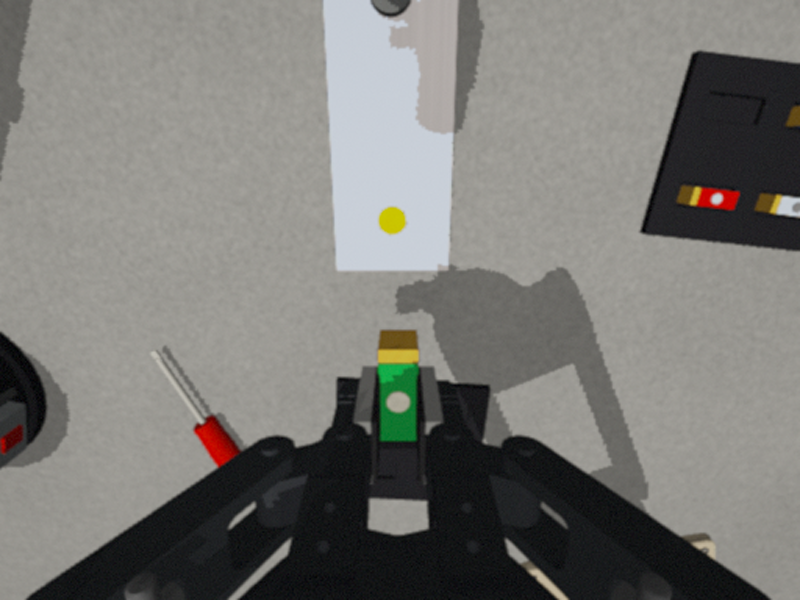

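Wrist view: the disc is at (392,220), the plate's front corners are at (337,270) and (449,270), and its side edges run up to (325,0) and (459,0).

Run:
```python
from h import *
im,d,T,k=load('wrist')
hsv=cv2.cvtColor(im,cv2.COLOR_BGR2HSV)
m=cv2.inRange(hsv,(22,150,100),(38,255,255));m[:120]=0;m[160:]=0;m[:,220:]=m[:,220:];m[:,300:]=0;m[:,:200]=0
v,u=np.nonzero(m);D=pt('wrist',u.mean(),v.mean(),8);print('disc',len(u),u.mean(),v.mean(),D,pt('wrist',u.mean(),v.mean()))
w=cv2.inRange(hsv,(0,0,170),(180,60,255))
L=[];Rr=[]
for y in range(10,165,3):
    x=np.nonzero(w[y,190:310])[0]
    if len(x)>20:
        L.append(pt('wrist',190+x[0]-.5,y,8)[:2]); Rr.append(pt('wrist',190+x[-1]+.5,y,8)[:2])
for E in(L,Rr[len(Rr)//2:]):
    q=cv2.fitLine(np.array(E,np.float32),cv2.DIST_HUBER,0,.01,.01).ravel();
    n=np.array([-q[1],q[0]]);print(len(E),'ang',np.degrees(np.arctan(q[1]/q[0])),'dist of disc',n@(D[:2]-q[2:]))
s=.64;f=lambda x,y:pt('wrist',(x+.5)*s-.5,(y+.5)*s-.5,8)
print('front',f(337,270),f(449,270),(f(337,270)+f(449,270))/2,np.linalg.norm(f(337,270)-f(449,270)))
```

```text
disc 212 250.5 140.60377358490567 [529.020256   163.07325201   8.        ] [529.01897543 163.07366072   7.99115287]
52 ang -12.459019 dist of disc -49.93988088050644
26 ang -12.064903 dist of disc 49.650687136326155
front [496.67391173 219.83543968   8.        ] [475.2858668  123.44332375   8.        ] [485.97988927 171.63938171   8.        ] 98.73645972531546
```

Run:
```python
from h import *
p=np.array([174.881,573.953,231.292]);q=Rd([180,0,68.159+4.893+90])
for sh,rv in [((-290,-282,0),.804),((-387,9,71),.799),((1,1.2,116),0),((1.6,.4,33),0),((0,0,-185),0),((251,-144,-40),1.461)]:
    p=p+q.apply(sh); q=q*R.from_rotvec([0,0,rv])
print(p,q.as_euler('xyz',degrees=True))
V=np.array([529,163.1,160]);m=np.array([1.1,.1,-1.2])
Rt=Rd([0,-25,-12.4])*R.from_euler('x',180,degrees=True)
t=V-Rt.apply(m);print(t,Rt.as_euler('xyz',degrees=True),rel(p,q,t,Rt))
```

```text
[500.60291124 164.84093255 236.292     ] [-180.            0.          -12.50226843]
[528.54310272 163.30284387 158.44755057] [180.  -25.  -12.4] (array([27.6, -4.5, 77.8]), array([ 4.000e-04,  4.363e-01, -1.800e-03]))
```

>>> jog_arm --rows '[[[0, 0, 0], [0, 0.1, 0]], [[0, 0, 0], [0, 0.22, 0]], [[5, -1, 10], [0, 0.34, -0.001]], [[11, -2, 25], [0, 0.436, -0.002]], [[17, -3, 45], [0, 0.436, -0.002]], [[23, -4, 62], [0, 0.436, -0.002]], [[26, -4.5, 73], [0, 0.436, -0.002]], [[27.6, -4.5, 77.8], [0, 0.436, -0.002]], [[27.6, -4.5, 77.8], [0, 0.436, -0.002]], [[27.6, -4.5, 77.8], [0, 0.436, -0.002]]]'

```text
time: 7.85
tool_pos: [529.0, 163.2, 159.4]
tcp_rot: [180.0, -25.0, -12.4]
ft_force: [0.0, -0.2, -0.5]
finger_gap: 12.4
grip_force: 45.4
```

>>> jog_arm --rows '[[[0, 0, 0], [0, 0, 0]], [[0, 0, 0], [0, 0, 0]], [[0, 0, 0], [0, 0, 0]], [[0, 0, 0], [0, 0, 0]], [[0, 0, 0], [0, 0, 0]]]'

```text
time: 8.35
tool_pos: [528.5, 163.3, 158.6]
tcp_rot: [180.0, -25.0, -12.4]
ft_force: [-0.5, 0.1, 0.2]
finger_gap: 12.3
grip_force: 45.4
```

Run:
```python
from h import *
L=[]
for i in range(4):
    im,d=snap('wrist'); s=r.sense(); L.append(np.r_[s['tool_pos'],s['tcp_rot'],s['finger_gap']])
print(np.array(L).round(2)); 
a,_=snap('side'); print(r.sense()['time'],load('wrist')[2].round(2))
pic=np.hstack([cv2.resize(im,(440,330)),cv2.resize(a[90:225,220:400],(440,330),interpolation=cv2.INTER_CUBIC)])
pic=cv2.resize(im,(400,300)); b=cv2.resize(a[100:220,230:390],(800,600)[:2],interpolation=cv2.INTER_CUBIC)
b[:240,480:]=cv2.resize(im,(320,240)); cv2.imwrite('pics/f1.png',b)
```

```text
[[528.51 163.28 158.56 179.97 -24.98 -12.38  12.47]
 [528.52 163.28 158.52 179.97 -24.98 -12.38  12.25]
 [528.51 163.26 158.49 179.97 -24.98 -12.38  12.08]
 [528.5  163.28 158.49 179.97 -24.98 -12.38  12.38]]
8.6 [[-2.1000e-01 -9.7000e-01  1.0000e-01  5.4391e+02]
 [-9.8000e-01  2.1000e-01 -2.0000e-02  1.5996e+02]
 [ 0.0000e+00 -1.0000e-01 -9.9000e-01  3.2282e+02]
 [ 0.0000e+00  0.0000e+00  0.0000e+00  1.0000e+00]]
```

View pics/f1.png

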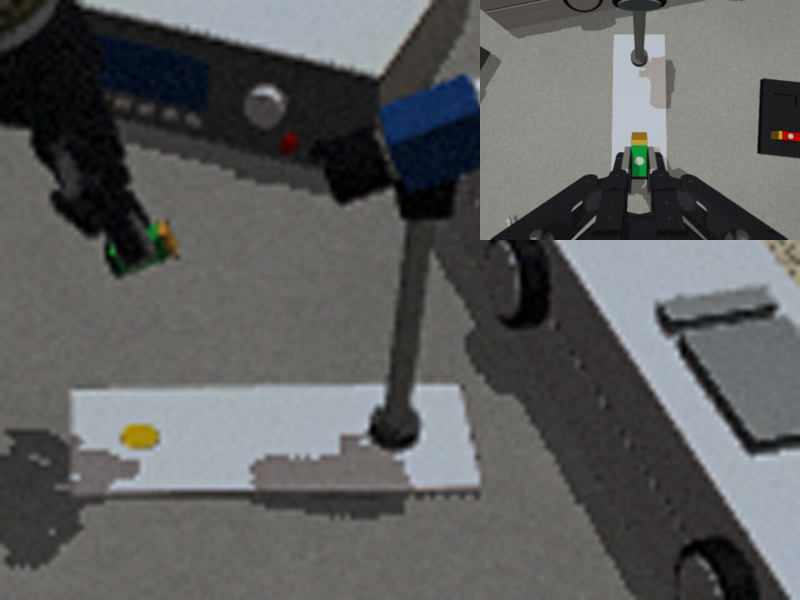

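The side view shows the block over the disc with its brass end towards the lens, and the inset shows the dot up. I'll check the in-hand pose numerically.

Run:
```python
from h import *
C=np.array(r.camera_params('wrist')['tool_from_camera']);Q=[]
for i in range(3):
    im,d=snap('wrist'); k=load('wrist')[3]
    h=cv2.cvtColor(im,cv2.COLOR_BGR2HSV); m=cv2.inRange(h,(45,100,40),(80,255,255))>0
    m=cv2.erode(m.astype(np.uint8),np.ones((3,3)))>0; m[:180]=0; m[300:]=0
    v,u=np.nonzero(m); z=d[v,u]; P=np.c_[(u-k[2])/k[0]*z,(v-k[3])/k[1]*z,z]@C[:3,:3].T+C[:3,3]; Q.append(P)
P=np.vstack(Q); P=P[abs(P[:,2]-np.median(P[:,2]))<3]
c=np.linalg.lstsq(np.c_[P[:,:2],np.ones(len(P))],P[:,2],rcond=None)[0]
print(len(P),'median',np.median(P,0),'range x',P[:,0].min(),P[:,0].max(),'y',P[:,1].min(),P[:,1].max(),'tilt deg',np.degrees(np.arctan(c[:2])),'z0',c[2])
cv2.imwrite('pics/f2.png',cv2.resize(im[180:345,146:366],(800,600),interpolation=cv2.INTER_CUBIC))
```

```text
2501 median [-0.05268564 -0.19550099 -9.67690397] range x -16.612528127494528 14.706225928052774 y -6.661571496812085 6.315889141799415 tilt deg [-0.13806564 -0.11574309] z0 -9.675761959786326
```

View pics/f2.png

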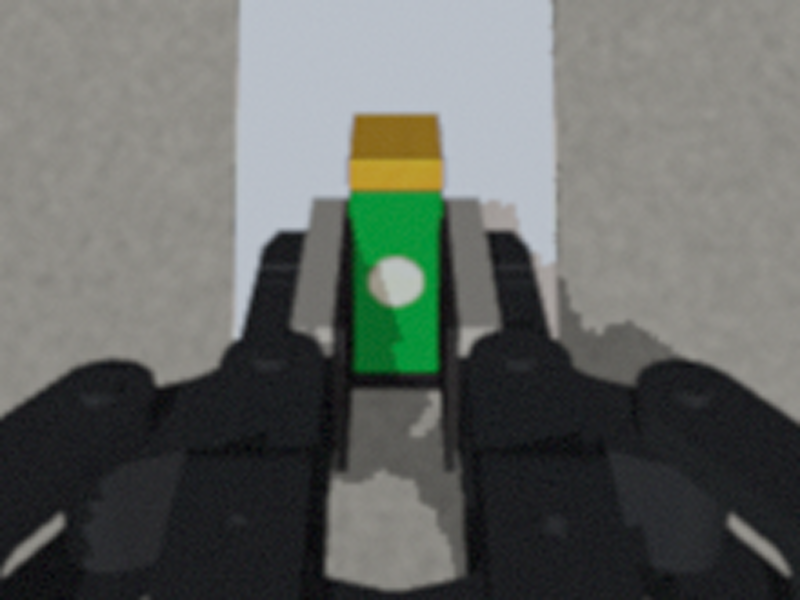

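The block is unslipped in the grip, tilted under 0.2° relative to the tool and still where I measured it. Brass is forward, the dot is up and the arm is at rest, so I'm handing in.

```bash
python3 -c "
from bench import r
print(r.hand_in())"
```

```text
the job is handed in; nothing more can be done
None
```

I handed the job in with the green resistor held still at the viewing point, brass end facing the lens and dot up; by my camera measurements it is within about 2 mm and 1° of the target, but the hand-in returned no verdict.

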